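Set out the rhodochrosite slices on their matching display tiles

ROBOT

A 6-joint arm with a two-finger parallel gripper is mounted at the origin on the work surface. World frame = base frame: x ahead of the robot, y to its left, z up, the work surface at z = 0. Lengths are in mm, angles in rad, forces in N, time in s.
With the tool pointing down it reaches from about 400 to 925 mm from the base axis. Payload 12.5 kg.
Tool frame: the origin (TCP) lies between the finger pads; the fingertips stand 19 mm ahead of it and the grasp point (between the pads) is the TCP (env.nose_length is the distance from the TCP to the fingertips, in mm); z points along the fingers, y is the line along which they close (so a half turn about z gives the same grasp; the last joint's range is limited). The gripper opens to 95 mm and grips with 3 to 60 N. Pads are 20 mm wide; open, the fingers measure 119 mm over their backs; the gripper's body (75 mm by 180 mm) begins 59 mm behind the grasp point.
Start: joints at [0.999, 0.491, 1.559, -0, 1.092, -0.106], TCP at [280.697, 558.439, 233.661] pointing down, gripper open.
Joint ranges: [-3.1, 3.1], [-0.84, 2.19], [0.05, 2.79], [-1.13, 4.28], [0.06, 2.93], [-2.69, 2.69]. Speed limits (rad/s): [2.22, 2.22, 2.79, 3.14, 3.14, 3.14].

INTERFACE

Orientations are given as [roll, pitch, yaw] about the fixed x, y, z axes, in that order (R = Rz(yaw) Ry(pitch) Rx(roll)).
In Python, from cell import env gives the robot as it stands. The module is installed in compiled form; this text tells all that it offers.
- The arm moves only by the tool drive_tool, never from a script. Its argument "rows" is a list that holds one entry, the list of rows, each a list of 7 numbers: the shift along the tool's x, y, z scaled (see below), then the turn, a rotation vector about the tool's x, y, z scaled (see below), then the opening, from 0 (shut) to 1 (fully open). In form: [[[tx, ty, tz, ax, ay, az, jaw], ...]]. A call has 1 to 5 rows; each row shifts and turns the commanded pose from where the row before left it, along the tool's axes as they then stand; what a row does not reach is not made up. The controller multiplies each number of a shift by 250 mm and each number of a turn by 180 degrees. A row lasts 1/8 s, in which the tool goes at most 62.5 mm and 10.7 degrees, less where a joint would pass 70% of its speed; a pose out of reach is approached as far as the arm can. A call with a number of a shift or a turn outside -1 to 1 is refused whole. A call with a gripper value outside its range is refused whole. The fingers move at their own pace and stop on an object; the grip force is fixed at half the most. Time passes only in rows, so rows that do not move let the fingers close. It gives the time, the measured TCP pose, the force, the opening and the grip force at its end, in the units of the state.
- env.state(): the state, without advancing time (a new reading comes with each control period).
- env.read_camera(name): name is "scene" or "top" or "wrist"; returns a dict with "color" (420x560x3 uint8, blue, green, red), "camera_matrix" (3x3 intrinsics, pixels), "pose" (4x4, takes a point from camera to world coordinates). Camera axes: x right, y up, looking along -z (the intrinsics and any distortion apply to the point x, -y, -z); pixel columns grow to the right and rows downward; lengths in mm; the calibration is good to about 2 mm. A picture is of the moment at which its call begins. There is no depth.
- env.job_done(): hands the job in; it is judged then, once.
Trained networks look in a picture, given as the dict that the camera call returned (one of the last four; its "shot" number tells which), for a name from the list of things; names that differ only in an ending like _2 or _b are one class to them, and where a whole thing is asked for, a point or a joint stands for the part that bears it (a point fixed in the world has none). Each returns a list of dicts, best first, with "score" (0 to 1); they miss things now and then, are a little off and sometimes report something else, mostly with a low value. They report only what shows in the picture. A call takes as long as a camera call.
- env.search_frame(name, picture): "at" ([x, y, z] in mm, in the coordinates of the camera as it stood for that picture, good to about 4 mm: the middle of the surface that is visible of it).
- env.place_of(name, picture): "at" ([x, y, z] in mm, in the coordinates of the camera as it stood for that picture, good to about 4 mm: a listed point, or the origin of a listed thing).
The state is a dict: "t": time; "joints": joint angles; "qvel": joint speeds; "tau": joint torques, N m; "eef_pos": TCP position; "tcp_rot": TCP orientation; "ft_force": force on the tool from outside, world axes, zero at the start; "moment": the same for the moment, N m; "opening": opening from 0.0 (shut) to 1.0 (fully open); "grip_force": force on a finger pad.
Only numpy, scipy, OpenCV 4.12 (cv2) and the standard library are available. Lean on these libraries where they do the work, as an engineer would, in place of code of your own. Each camera call takes 0.05 s, during which the arm holds its last target. There are 200 camera calls.

TASK

Set each of the four loose rhodochrosite pieces flat and centred on the wooden tile whose dark felt outline has its shape and size, with the straight-sided ones turned to lie square with their outlines. Set them down gently without dropping them, and leave the saucer of agate eggs and the caliper where they are.

Things in the scene. Friction and masses are not known exactly. Their poses are not given: they have to be found in the camera images.
- big_round: Large round slice, 60 mm diameter, of polished pink stone with cream bands, 16 mm thick, lying flat and loose on the shelf. Origin: centre of its underside; z up. 140 g nominal.
- small_round: Small round slice, 42 mm diameter, of polished pink stone with cream bands, 16 mm thick, lying flat and loose on the shelf. Origin: centre of its underside; z up. 65 g nominal.
- oblong: Oblong slab, 68 mm (its x) by 36 mm (its y), of polished pink stone with cream bands, 16 mm thick, lying flat and loose on the shelf. Origin: centre of its underside; z up. 110 g nominal. Either way round is the same.
- square: Square slab, 46 x 46 mm, edges along its x and y, of polished pink stone with cream bands, 16 mm thick, lying flat and loose on the shelf. Origin: centre of its underside; z up. 100 g nominal.
- tile_big_round: Tile with the large round outline: fixed light-wood display tile, 88 x 88 x 12 mm high, with a flat inlay of dark felt, flush with its top. Origin: centre of the tile's underside, inlay centred above it (top face at z = 12 mm in its frame); x and y along the tile's edges. Inlay: disc of 64 mm diameter.
- tile_small_round: Tile with the small round outline: fixed light-wood display tile, 88 x 88 x 12 mm high, with a flat inlay of dark felt, flush with its top. Origin: centre of the tile's underside, inlay centred above it (top face at z = 12 mm in its frame); x and y along the tile's edges. Inlay: disc of 46 mm diameter.
- tile_oblong: Tile with the oblong outline: fixed light-wood display tile, 88 x 88 x 12 mm high, with a flat inlay of dark felt, flush with its top. Origin: centre of the tile's underside, inlay centred above it (top face at z = 12 mm in its frame); x and y along the tile's edges. Inlay: rectangle 72 mm along x by 40 mm along y.
- tile_square: Tile with the square outline: fixed light-wood display tile, 88 x 88 x 12 mm high, with a flat inlay of dark felt, flush with its top. Origin: centre of the tile's underside, inlay centred above it (top face at z = 12 mm in its frame); x and y along the tile's edges. Inlay: 50 x 50 mm square, edges along x and y.
- saucer: Bystander: loose white ceramic saucer, 124 mm across, with three agate eggs fixed in it, 39 mm high in all, on the far side of the work. Origin: centre of its underside.
- caliper: Bystander: loose stainless steel caliper, 150 mm along its x, jaws at the -x end reaching to y = -38 mm, 9 mm high, on the far side of the work. Origin: underside, middle of its beam. (Two more bystanders are fixed well outside the work: a grey tumbler barrel, 146 mm across and 175 mm high, at x 0.60, y 0.52, and a red pick holder, 95 x 45 mm and 140 mm high, at x 0.60, y -0.50.)

How it is judged (in metres and radians):
At the end, for the whole second after the job is handed in: Each piece rests, still (under 0.02 m/s), on the tile with its own outline: centre within 10 mm, underside 9 to 15 mm above the tile's underside, tilt under 0.08 rad; oblong (either way round) and square (any quarter turn) within 0.22 rad of their outlines (horizontal distance between big_round and tile_big_round below 0.01 m and z of big_round in the frame of tile_big_round between 0.009 and 0.015 m and angle between each of big_round, small_round, oblong, square's own z axis and vertical below 0.08 rad and linear speed of each of big_round, small_round, oblong, square below 0.02 m/s and horizontal distance between small_round and tile_small_round below 0.01 m and z of small_round in the frame of tile_small_round between 0.009 and 0.015 m and horizontal distance between oblong and tile_oblong below 0.01 m and z of oblong in the frame of tile_oblong between 0.009 and 0.015 m and angle between the x axis of oblong and the x axis of tile_oblong, either way round below 0.22 rad and horizontal distance between square and tile_square below 0.01 m and z of square in the frame of tile_square between 0.009 and 0.015 m and (angle between the x axis of square and the x axis of tile_square, either way round below 0.22 rad or angle between the x axis of square and the y axis of tile_square, either way round below 0.22 rad)); the robot touches nothing.
It fails at once if a piece is dropped or thrown: faster than 0.6 m/s with no finger touching it (a fall of about 18 mm) ((linear speed of big_round above 0.6 m/s and contact force between big_round and the fingers below 0.05 N) or (linear speed of small_round above 0.6 m/s and contact force between small_round and the fingers below 0.05 N) or (linear speed of oblong above 0.6 m/s and contact force between oblong and the fingers below 0.05 N) or (linear speed of square above 0.6 m/s and contact force between square and the fingers below 0.05 N)).
It fails at once if the saucer of agate eggs is pushed more than 15 mm (distance of saucer from where it was at the start of the episode above 0.015 m).
It fails at once if the caliper is pushed more than 15 mm (distance of caliper from where it was at the start of the episode above 0.015 m).
It also fails if it takes over 104 s, if anything falls off the work surface, if the arm or the gripper's body presses on something with over 40 N, if the wrist force passes 120 N, or if a joint passes its speed limit or range.

## Working session

There is one attempt and no reset: what is moved stays moved. The work goes in short steps, Python scripts to look and compute and a tool call to move; the robot and the scene stay as the last step left them, time stands still between calls to the robot, and variables do not carry over. Pictures are saved under pics/ and viewed, at most 14 in all, crops included, and the job is handed in when it is done.

Besides the shell and the picture viewer there is one more tool, called as name([rows], argument=value, ...), one row to a line, values as JSON. drive_tool: Moves the arm, as the interface text tells. Its arguments: {"type":"object","properties":{"rows":{"type":"array","items":{"type":"array","items":{"type":"array","items":{"type":"number","minimum":-1,"maximum":1}}}}},"required":["rows"]}

```bash
mkdir -p pics; python3 - <<'E'
from cell import env
import cv2,numpy as np
s=env.state();print({k:np.round(v,3).tolist() for k,v in s.items()})
names="big_round small_round oblong square tile_big_round tile_small_round tile_oblong tile_square saucer caliper".split()
for c in ["top","scene"]:
    p=env.read_camera(c);cv2.imwrite(f"pics/{c}0.png",p["color"])
    print(c,np.round(p["camera_matrix"],1).tolist(),np.round(p["pose"],3).tolist(), [k for k in p])
    np.savez(f"{c}0.npz",color=p["color"],K=p["camera_matrix"],T=p["pose"])
    for n in names:
        for r in env.place_of(n,p)[:2]:
            w=p["pose"]@np.r_[r["at"],1];print(n,round(r["score"],2),np.round(w[:3],0))
E
```

```text
{'t': 0.0, 'joints': [0.999, 0.492, 1.559, -0.0, 1.092, -0.106], 'qvel': [-0.0, -0.001, -0.0, -0.003, 0.001, 0.0], 'tau': [0.001, -61.266, -25.819, 0.069, 0.048, -0.0], 'eef_pos': [280.549, 558.232, 233.054], 'tcp_rot': [-3.14, -0.0, 2.676], 'ft_force': [0.401, -0.057, 0.319], 'moment': [-0.044, 0.016, 0.017], 'grip_force': 0.0, 'opening': 0.998}
top [[410.5, 0.0, 289.3], [0.0, 410.5, 210.3], [0.0, 0.0, 1.0]] [[0.021, 0.997, -0.072, 559.102], [-1.0, 0.022, 0.011, 7.225], [0.012, 0.072, 0.997, 874.418], [0.0, 0.0, 0.0, 1.0]] ['color', 'camera_matrix', 'pose', 'shot']
big_round 0.93 [452. 269.   1.]
oblong 0.75 [608. 271.  -4.]
square 0.68 [452.  92.   2.]
tile_big_round 0.67 [623. 106.  -1.]
tile_big_round 0.28 [608. 268.  -4.]
tile_small_round 0.85 [ 465. -256.    3.]
tile_oblong 0.59 [ 607. -274.   -0.]
tile_square 0.72 [463. -99.   0.]
saucer 0.73 [767. -72.   2.]
caliper 0.85 [758. 131.   1.]
scene [[490.0, 0.0, 277.6], [0.0, 490.0, 214.5], [0.0, 0.0, 1.0]] [[0.11, -0.802, 0.587, 1151.534], [0.994, 0.085, -0.071, -56.559], [0.007, 0.591, 0.806, 813.387], [0.0, 0.0, 0.0, 1.0]] ['color', 'camera_matrix', 'pose', 'shot']
big_round 0.74 [454. 266.   1.]
small_round 0.67 [ 601. -104.    2.]
oblong 0.66 [608. 269.   5.]
square 0.56 [450.  90.  -3.]
tile_big_round 0.95 [622. 105.  -1.]
tile_small_round 0.86 [ 465. -252.   -1.]
tile_small_round 0.4 [607. 272.   5.]
tile_oblong 0.86 [ 600. -272.    4.]
tile_square 0.87 [461. -96.  -4.]
tile_square 0.22 [ 601. -269.    2.]
saucer 0.94 [766. -73.   3.]
saucer 0.38 [ 599. -101.    1.]
caliper 0.71 [761. 130.  -1.]
```

View pics/top0.png

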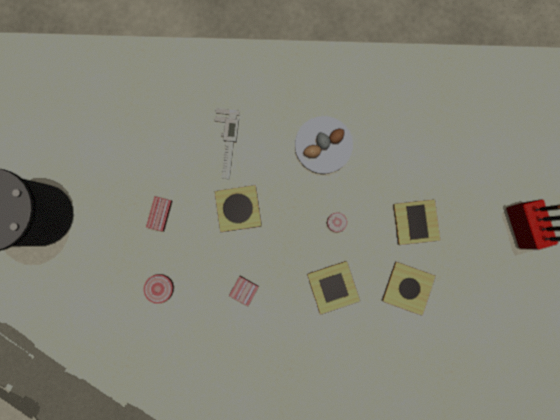

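View pics/scene0.png

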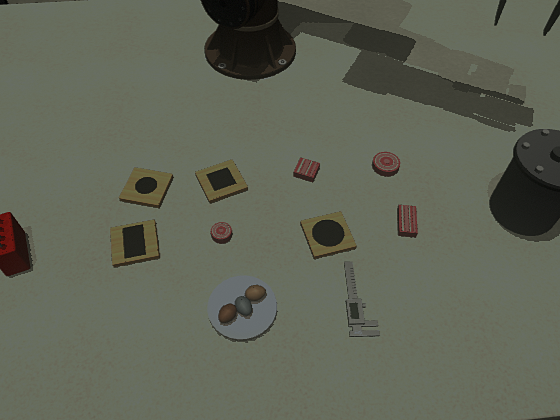

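The top view (image up = +x, left = +y) shows the oblong at (159,214), big round (158,289), square (244,291) and small round (338,222). The felt outlines are big round (238,208), square (334,288), oblong (418,222) and small round (409,289). The saucer is at (324,145) and the caliper at (231,140), both clear of the paths. The scene view shows the same layout.

```bash
cat > h.py <<'E'
import numpy as np,cv2
def ray(K,T,px,z):
    px=np.atleast_2d(px).astype(float)
    d=np.c_[(px[:,0]-K[0,2])/K[0,0],-(px[:,1]-K[1,2])/K[1,1],-np.ones(len(px))]@T[:3,:3].T
    return T[:3,3]+d*((z-T[2,3])/d[:,2])[:,None]
def proj(K,T,w):
    c=np.linalg.inv(T)@np.r_[w,1];return [K[0,2]+K[0,0]*c[0]/-c[2],K[1,2]-K[1,1]*c[1]/-c[2]]
def find(p,at,z,kind):
    K,T,im=p
    g=cv2.resize(im,None,fx=4,fy=4,interpolation=cv2.INTER_CUBIC).astype(int)
    b,gr,r=g[...,0],g[...,1],g[...,2]
    m=(r-gr>22) if kind=="piece" else (g.max(2)<60)
    m=cv2.morphologyEx(m.astype(np.uint8),cv2.MORPH_CLOSE,np.ones((17,17)))
    cs=cv2.findContours(m,cv2.RETR_EXTERNAL,cv2.CHAIN_APPROX_NONE)[0]
    u=np.array(proj(K,T,[*at,z]))*4
    cs=[c for c in cs if cv2.contourArea(c)>300 and abs(cv2.pointPolygonTest(c,u,True))<150]
    if not cs:return None
    c=max(cs,key=lambda c:cv2.pointPolygonTest(c,u,True))
    w=ray(K,T,(c[:,0]+.5)/4-.5,z)[:,:2].astype(np.float32)
    (cx,cy),(a,bb),ang=cv2.minAreaRect(w)
    if a<bb:ang+=90   # ang: world direction of the long side
    return np.round([cx,cy,max(a,bb),min(a,bb),(ang+90)%180-90],1)
E
python3 - <<'E'
from h import *
N=dict(big_round=(452,268),small_round=(601,-104),oblong=(608,270),square=(451,91),tile_big_round=(622,105),tile_small_round=(465,-254),tile_oblong=(603,-273),tile_square=(462,-97))
for n,a in N.items():
    for c in ["top","scene"]:
        d=np.load(c+"0.npz");t=n[:4]=="tile"
        print(n,c,find((d["K"],d["T"],d["color"]),a,12 if t else 8,"tile" if t else "piece"))
E
```

```text
big_round top [452.6 267.8  61.2  60.2 -88.8]
big_round scene [445.2 269.5  60.5  60.1  -6. ]
small_round top [ 599.  -101.6   40.6   39.2   -3.3]
small_round scene [ 591.6 -102.7   42.1   41.6   84.4]
oblong top [608.9 273.7  68.9  38.3 -13. ]
oblong scene [602.6 275.   70.1  36.5 -13.4]
square top [451.6  90.1  47.3  46.3 -27.2]
square scene [448.2  88.8  58.   46.8 -26.8]
tile_big_round top [624.  107.8  57.8  57.  -88.7]
tile_big_round scene [622.4 107.4  63.5  62.6  83.9]
tile_small_round top [ 463.9 -255.4   40.8   40.8  -89.9]
tile_small_round scene [ 461.1 -255.8   46.1   45.     2. ]
tile_oblong top [ 603.6 -272.    67.6   35.9    6.9]
tile_oblong scene [ 608.6 -269.    89.3   88.3    7.1]
tile_square top None
tile_square scene [460.2 -96.8  51.2  50.3  18.7]
```

drive_tool([
  [[-0.16,-0.104,0.04,0,0,0,1],[-0.16,-0.104,0.04,0,0,0,1],[-0.16,-0.104,0.04,0,0,0,1],[-0.16,-0.104,0.06,0,0,0,1],[-0.16,-0.104,0.06,0,0,0,1]],
])

```text
t: 1.72
eef_pos: [401.7, 351.2, 173.5]
tcp_rot: [3.141, 0.0, 2.676]
ft_force: [0.2, 0.2, -0.4]
opening: 0.999
grip_force: 0.0
```

drive_tool([
  [[-0.16,-0.104,0.08,0,0,0,1],[-0.16,-0.104,0.08,0,0,0,1],[0,0,0,0,0,0,1]],
])

```text
t: 2.1
eef_pos: [450.0, 267.7, 132.5]
tcp_rot: [-3.14, -0.001, 2.672]
ft_force: [-0.7, 0.1, -0.7]
opening: 1.001
grip_force: 0.0
```

```bash
cat >> h.py <<'E'
def go(x,y,z,yaw):
    from cell import env
    s=env.state();p=s["eef_pos"];w=s["tcp_rot"][2]
    d=np.array([x,y,z])-p
    t=np.array([np.cos(w)*d[0]+np.sin(w)*d[1],np.sin(w)*d[0]-np.cos(w)*d[1],-d[2]])/250
    dy=(np.radians(yaw)-w+np.pi)%(2*np.pi)-np.pi
    print("at",np.round(p,1),round(np.degrees(w),1),"shift",np.round(t,3),"len",round(np.linalg.norm(t)*250),"az",round(-dy/np.pi,3))
def wrist(tag,at,z,kind):
    from cell import env
    p=env.read_camera("wrist");cv2.imwrite(f"pics/{tag}.png",p["color"])
    print(find((p["camera_matrix"],p["pose"],p["color"]),at,z,kind))
E
python3 - <<'E'
from h import *
wrist("w1",(452,268),8,"piece"); go(452.6,267.8,22,153.3)
E
```

```text
[453.9 265.6  62.5  62.4  15.8]
at [449.6 269.  133.2] 153.2 shift [-0.013  0.001  0.445] len 111 az -0.001
```

View pics/w1.png

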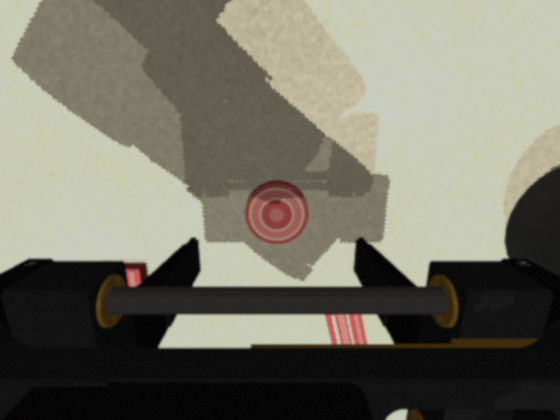

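The wrist view shows the big round centred between the open fingers at (277,211). Its measured position agrees with the top camera to about 2 mm, so I'll descend and grip.

drive_tool([
  [[-0.013,0,0.16,0,0,0,1],[0,0,0.15,0,0,0,1],[0,0,0.09,0,0,0,1],[0,0,0.04,0,0,0,1],[0,0,0,0,0,0,1]],
])

```text
t: 2.78
eef_pos: [451.9, 269.3, 23.8]
tcp_rot: [3.142, -0.0, 2.677]
ft_force: [0.8, 0.4, -0.8]
opening: 0.997
grip_force: 0.0
```

drive_tool([
  [[0,0,0,0,0,0,0],[0,0,0,0,0,0,0],[0,0,0,0,0,0,0],[0,0,0,0,0,0,0],[0,0,0,0,0,0,0]],
])

```text
t: 3.4
eef_pos: [452.0, 268.5, 23.8]
tcp_rot: [3.141, 0.0, 2.676]
ft_force: [-1.0, -1.1, 4.1]
opening: 0.624
grip_force: 30.0
```

drive_tool([
  [[0,0,-0.06,0,0,0,0],[0,0,-0.12,0,0,0,0],[0,0,-0.12,0,0,0,0]],
])

```text
t: 3.78
eef_pos: [451.9, 268.6, 100.1]
tcp_rot: [-3.142, -0.0, 2.676]
ft_force: [0.9, -0.3, -1.5]
opening: 0.625
grip_force: 30.0
```

drive_tool([
  [[-0.12,-0.036,0,0,0,0,0],[-0.22,-0.066,0,0,0,0,0],[-0.22,-0.066,0,0,0,0,0],[-0.22,-0.066,0,0,0,0,0],[-0.12,-0.036,0,0,0,0,0]],
])

```text
t: 4.4
eef_pos: [624.4, 105.0, 99.5]
tcp_rot: [3.141, 0.001, 2.674]
ft_force: [-1.0, 0.2, -1.6]
opening: 0.624
grip_force: 30.0
```

drive_tool([
  [[0,0,0,0,0,0,0],[0,0,0,0,0,0,0]],
])

```text
t: 4.65
eef_pos: [622.1, 107.6, 99.0]
tcp_rot: [-3.142, -0.0, 2.676]
ft_force: [0.2, 0.5, -1.2]
opening: 0.624
grip_force: 30.0
```

```bash
python3 - <<'E'
from h import *
go(623,107.5,36.3,153.3); wrist("w2",(623,107),12,"tile")
E
```

```text
at [622.1 107.6  99. ] 153.3 shift [-0.004  0.001  0.251] len 63 az 0.0
[609.4 114.1  62.   31.7  63.3]
```

View pics/w2.png

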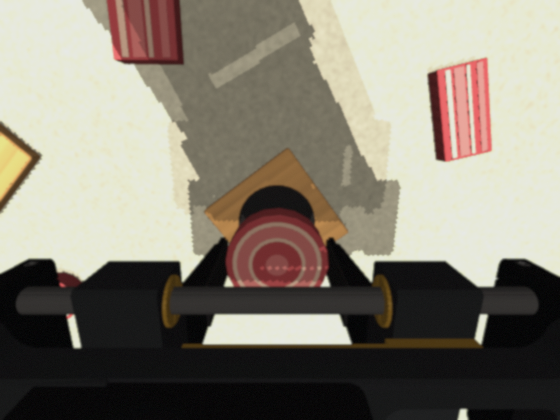

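The piece is held level at (277,260), with the felt outline directly below it (partly hidden), so I'll lower it.

drive_tool([
  [[-0.004,0,0.09,0,0,0,0],[0,0,0.08,0,0,0,0],[0,0,0.05,0,0,0,0],[0,0,0.025,0,0,0,0],[0,0,0.004,0,0,0,0]],
])

```text
t: 5.32
eef_pos: [623.6, 107.1, 36.5]
tcp_rot: [3.141, 0.0, 2.676]
ft_force: [0.4, 0.7, -1.6]
opening: 0.624
grip_force: 30.0
```

drive_tool([
  [[0,0,0,0,0,0,0]],
])

```text
t: 5.45
eef_pos: [623.9, 106.9, 36.9]
tcp_rot: [3.141, 0.001, 2.676]
ft_force: [-0.4, 0.8, -0.9]
opening: 0.624
grip_force: 30.0
```

drive_tool([
  [[0,0,0.003,0,0,0,0],[0,0,0.002,0,0,0,0],[0,0,0,0,0,0,0]],
])

```text
t: 5.82
eef_pos: [623.9, 106.8, 35.9]
tcp_rot: [3.141, 0.001, 2.676]
ft_force: [-2.0, 0.5, 5.7]
opening: 0.625
grip_force: 30.0
```

drive_tool([
  [[0,0,0,0,0,0,1],[0,0,0,0,0,0,1],[0,0,0,0,0,0,1],[0,0,-0.06,0,0,0,1],[0,0,-0.2,0,0,0,1]],
])

```text
t: 6.45
eef_pos: [622.7, 106.7, 99.6]
tcp_rot: [-3.14, -0.004, 2.676]
ft_force: [0.0, 0.6, 0.2]
opening: 0.991
grip_force: 0.0
```

```bash
python3 - <<'E'
from h import *
wrist("w3",(623,107),20,"piece");go(609,274,110,167)
E
```

```text
None
at [625.6 107.  107.5] 153.3 shift [ 0.359  0.567 -0.01 ] len 168 az -0.076
```

drive_tool([
  [[0.09,0.142,0,0,0,0,1],[0.09,0.142,0,0,0,0,1],[0.09,0.142,0,0,0,0,1],[0.09,0.142,0,0,0,0,1],[0,0,0,0,0,-0.038,1]],
])

```text
t: 7.12
eef_pos: [606.5, 277.0, 101.1]
tcp_rot: [3.14, 0.001, 2.8]
ft_force: [0.6, -0.4, 0.1]
opening: 1.001
grip_force: 0.0
```

drive_tool([
  [[0,0,0,0,0,-0.038,1],[0,0,0,0,0,0,1],[0,0,0,0,0,0,1]],
])

```text
t: 7.5
eef_pos: [607.1, 274.0, 100.7]
tcp_rot: [3.141, 0.0, 2.912]
ft_force: [0.3, -0.7, 1.1]
opening: 0.999
grip_force: 0.0
```

```bash
python3 - <<'E'
from h import *
wrist("w4",(609,272),8,"piece");go(609,274,23,167)
from cell import env
p=env.read_camera("top");print("big",find((p["camera_matrix"],p["pose"],p["color"]),(623,107),20,"piece"))
cv2.imwrite("pics/t4.png",p["color"])
E
```

```text
[609.4 271.9  72.7  37.8 -13. ]
at [607.1 274.  100.5] 166.9 shift [-0.007  0.002  0.31 ] len 78 az -0.001
big [625.6 107.6  61.8  61.3  54.4]
```

View pics/w4.png

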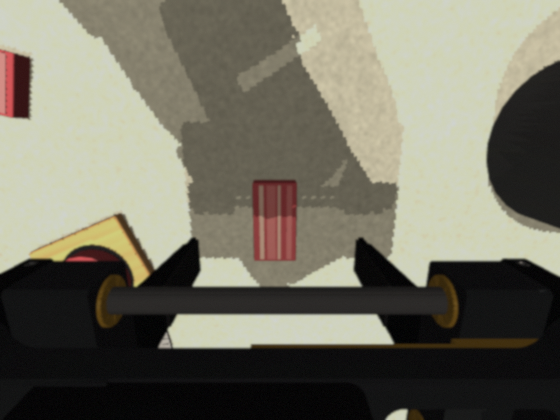

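The oblong is square between the fingers at (275,220), and the top camera puts the big round within 2 mm of its outline. I'll descend and grip the oblong.

drive_tool([
  [[-0.008,0,0.12,0,0,0,1],[0,0,0.1,0,0,0,1],[0,0,0.06,0,0,0,1],[0,0,0.03,0,0,0,1],[0,0,0,0,0,0,1]],
])

```text
t: 8.22
eef_pos: [609.0, 273.7, 22.7]
tcp_rot: [3.142, -0.0, 2.914]
ft_force: [-1.1, -0.1, -0.3]
opening: 1.0
grip_force: 0.0
```

drive_tool([
  [[0,0,0,0,0,0,0],[0,0,0,0,0,0,0],[0,0,0,0,0,0,0],[0,0,0,0,0,0,0],[0,0,0,0,0,0,0]],
])

```text
t: 8.85
eef_pos: [609.0, 273.7, 22.7]
tcp_rot: [3.141, 0.0, 2.915]
ft_force: [0.4, -0.3, 0.4]
opening: 0.526
grip_force: 0.0
```

drive_tool([
  [[0,0,0,0,0,0,0],[0,0,0,0,0,0,0],[0,0,0,0,0,0,0]],
])

```text
t: 9.22
eef_pos: [608.9, 273.6, 22.6]
tcp_rot: [-3.142, -0.0, 2.915]
ft_force: [0.1, -0.5, 0.3]
opening: 0.377
grip_force: 30.0
```

```bash
python3 - <<'E'
from h import *
go(604,-271.5,100,187)
E
```

```text
at [608.9 273.6  22.6] 167.0 shift [-0.472 -2.129 -0.31 ] len 551 az -0.111
```

drive_tool([
  [[0,0,-0.07,0,0,0,0],[0,0,-0.12,0,0,0,0],[0,0,-0.12,0,0,0,0]],
])

```text
t: 9.6
eef_pos: [609.0, 273.7, 102.0]
tcp_rot: [3.141, 0.0, 2.914]
ft_force: [-0.5, -0.0, -0.6]
opening: 0.374
grip_force: 30.0
```

drive_tool([
  [[-0.0275,-0.124,0,0,0,0,0],[-0.05,-0.225,0,0,0,0,0],[-0.05,-0.225,0,0,0,0,0],[-0.05,-0.225,0,0,0,0,0],[-0.05,-0.225,0,0,0,0,0]],
])

```text
t: 10.22
eef_pos: [606.8, 9.7, 101.4]
tcp_rot: [3.141, 0.001, 2.915]
ft_force: [1.0, 0.0, -1.4]
opening: 0.374
grip_force: 30.0
```

drive_tool([
  [[-0.05,-0.225,0,0,0,0,0],[-0.05,-0.225,0,0,0,0,0],[-0.05,-0.225,0,0,0,0,0],[-0.05,-0.225,0,0,0,0,0],[-0.045,-0.205,0,0,0,0,0]],
])

```text
t: 10.85
eef_pos: [604.2, -273.7, 101.4]
tcp_rot: [-3.141, 0.001, 2.914]
ft_force: [1.4, 0.2, -0.9]
opening: 0.376
grip_force: 30.0
```

drive_tool([
  [[0,0,0,0,0,-0.037,0],[0,0,0,0,0,-0.037,0],[0,0,0,0,0,-0.037,0],[0,0,0,0,0,0,0],[0,0,0,0,0,0,0]],
])

```text
t: 11.48
eef_pos: [604.4, -271.5, 100.7]
tcp_rot: [-3.141, 0.001, -3.022]
ft_force: [0.4, -0.5, -1.4]
opening: 0.377
grip_force: 30.0
```

```bash
python3 - <<'E'
from h import *
go(604,-271.5,35.5,187); wrist("w5",(604,-271),12,"tile")
E
```

```text
at [ 604.4 -271.5  100.7] -173.2 shift [0.001 0.    0.261] len 65 az -0.001
[ 576.8 -275.6   38.8   19.   -82.6]
```

View pics/w5.png

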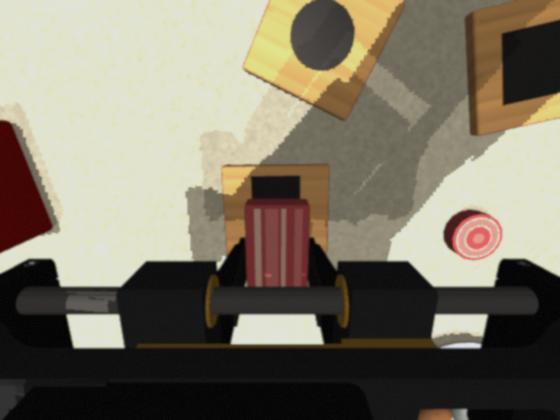

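The piece lies square with its outline: the slab is at (277,240) and the felt end shows symmetrically at (276,185), about where expected. I'll lower it.

drive_tool([
  [[0,0,0.09,0,0,0,0],[0,0,0.08,0,0,0,0],[0,0,0.05,0,0,0,0],[0,0,0.028,0,0,0,0],[0,0,0.008,0,0,0,0]],
])

```text
t: 12.15
eef_pos: [604.3, -271.5, 35.8]
tcp_rot: [3.141, -0.0, -3.02]
ft_force: [0.4, 0.4, -0.5]
opening: 0.376
grip_force: 30.0
```

drive_tool([
  [[0,0,0.003,0,0,0,0],[0,0,0.003,0,0,0,0],[0,0,0,0,0,0,0]],
])

```text
t: 12.52
eef_pos: [604.3, -271.6, 34.9]
tcp_rot: [-3.141, 0.0, -3.02]
ft_force: [0.8, -0.5, -0.6]
opening: 0.372
grip_force: 30.0
```

drive_tool([
  [[0,0,0.003,0,0,0,0],[0,0,0,0,0,0,0]],
])

```text
t: 12.78
eef_pos: [604.4, -271.6, 34.6]
tcp_rot: [-3.141, 0.001, -3.02]
ft_force: [-2.0, 0.9, 5.1]
opening: 0.379
grip_force: 30.0
```

Contact. I'll open and lift.

drive_tool([
  [[0,0,0,0,0,0,1],[0,0,0,0,0,0,1],[0,0,0,0,0,0,1],[0,0,-0.06,0,0,0,1],[0,0,-0.2,0,0,0,1]],
])

```text
t: 13.4
eef_pos: [603.3, -271.0, 98.1]
tcp_rot: [3.139, -0.003, -3.02]
ft_force: [1.1, 0.7, 0.7]
opening: 0.847
grip_force: 0.0
```

```bash
python3 - <<'E'
from h import *
go(451.5,90,100,153)
E
```

```text
at [ 603.3 -271.    98.1] -173.0 shift [ 0.428  1.507 -0.008] len 392 az 0.189
```

drive_tool([
  [[0.0535,0.188,0,0,0,0,1],[0.0535,0.188,0,0,0,0,1],[0.0535,0.188,0,0,0,0,1],[0.0535,0.188,0,0,0,0,1],[0.0535,0.188,0,0,0,0,1]],
])

```text
t: 14.02
eef_pos: [508.9, -45.2, 99.9]
tcp_rot: [-3.141, 0.001, -3.02]
ft_force: [0.7, 0.7, -0.9]
opening: 0.999
grip_force: 0.0
```

drive_tool([
  [[0.0535,0.188,0,0,0,0,1],[0.0535,0.188,0,0,0,0,1],[0.0535,0.188,0,0,0,0,1],[0,0,0,0,0,0.0475,1],[0,0,0,0,0,0.0475,1]],
])

```text
t: 14.65
eef_pos: [452.5, 89.4, 99.9]
tcp_rot: [3.141, 0.001, 2.961]
ft_force: [-0.1, -0.7, 0.5]
opening: 1.0
grip_force: 0.0
```

drive_tool([
  [[0,0,0,0,0,0.0475,1],[0,0,0,0,0,0.0465,1],[0,0,0,0,0,0,1],[0,0,0,0,0,0,1]],
])

```text
t: 15.15
eef_pos: [452.6, 88.7, 99.3]
tcp_rot: [3.141, 0.001, 2.673]
ft_force: [0.7, -0.4, -0.1]
opening: 0.995
grip_force: 0.0
```

```bash
python3 - <<'E'
from h import *
wrist("w6",(451,90),8,"piece");go(451.5,90,22.5,153)
from cell import env
p=env.read_camera("top");print("obl",find((p["camera_matrix"],p["pose"],p["color"]),(604,-271),20,"piece"))
cv2.imwrite("pics/t6.png",p["color"])
E
```

```text
[452.2  88.9  50.5  48.2 -27.3]
at [452.5  88.7  99.2] 153.1 shift [0.006 0.003 0.307] len 77 az 0.001
obl [ 604.4 -272.1   69.8   40.2    7.1]
```

View pics/w6.png

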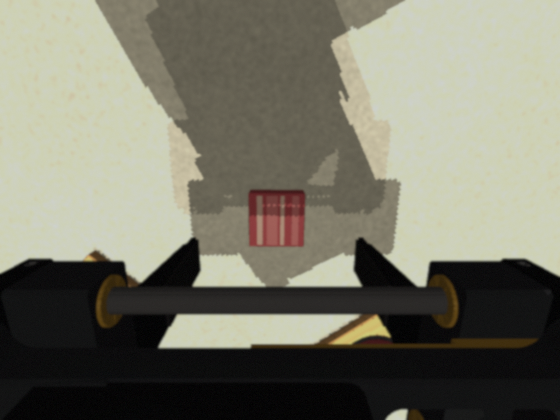

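The square sits centred and square between the fingers at (276,218), and the oblong is within 1 mm of its outline. I'll grip the square.

drive_tool([
  [[0.003,0,0.12,0,0,0,1],[0,0,0.1,0,0,0,1],[0,0,0.06,0,0,0,1],[0,0,0.028,0,0,0,1],[0,0,0,0,0,0,1]],
])

```text
t: 15.88
eef_pos: [451.7, 89.0, 21.8]
tcp_rot: [-3.141, -0.0, 2.67]
ft_force: [-0.2, -0.9, 0.9]
opening: 0.998
grip_force: 0.0
```

drive_tool([
  [[0,0,0,0,0,0,0],[0,0,0,0,0,0,0],[0,0,0,0,0,0,0],[0,0,0,0,0,0,0],[0,0,0,0,0,0,0]],
])

```text
t: 16.5
eef_pos: [451.7, 89.1, 21.9]
tcp_rot: [3.141, 0.0, 2.67]
ft_force: [-0.2, -0.7, -0.1]
opening: 0.531
grip_force: 0.0
```

drive_tool([
  [[0,0,0,0,0,0,0],[0,0,0,0,0,0,0]],
])

```text
t: 16.75
eef_pos: [451.7, 89.1, 21.9]
tcp_rot: [3.142, -0.0, 2.67]
ft_force: [-0.2, -0.9, 0.7]
opening: 0.481
grip_force: 30.0
```

```bash
python3 - <<'E'
from h import *
go(461,-97,100,108.7)
E
```

```text
at [451.7  89.1  21.9] 153.0 shift [-0.371 -0.646 -0.312] len 202 az 0.246
```

drive_tool([
  [[0,0,-0.07,0,0,0,0],[0,0,-0.12,0,0,0,0],[0,0,-0.12,0,0,0,0]],
])

```text
t: 17.12
eef_pos: [451.4, 89.0, 100.0]
tcp_rot: [-3.141, -0.001, 2.669]
ft_force: [-0.2, 0.0, -1.6]
opening: 0.482
grip_force: 30.0
```

drive_tool([
  [[-0.074,-0.129,0,0,0,0,0],[-0.074,-0.129,0,0,0,0,0],[-0.074,-0.129,0,0,0,0,0],[-0.074,-0.129,0,0,0,0,0],[-0.074,-0.129,0,0,0,0,0]],
])

```text
t: 17.75
eef_pos: [460.6, -97.8, 99.3]
tcp_rot: [3.142, -0.0, 2.669]
ft_force: [1.0, -0.5, -0.6]
opening: 0.478
grip_force: 30.0
```

drive_tool([
  [[0,0,0,0,0,0.049,0],[0,0,0,0,0,0.049,0],[0,0,0,0,0,0.049,0],[0,0,0,0,0,0.049,0],[0,0,0,0,0,0.049,0]],
])

```text
t: 18.38
eef_pos: [460.6, -96.6, 99.2]
tcp_rot: [-3.141, -0.0, 1.895]
ft_force: [-0.7, 0.1, -1.6]
opening: 0.485
grip_force: 30.0
```

drive_tool([
  [[0,0,0,0,0,0,0],[0,0,0,0,0,0,0]],
])

```text
t: 18.62
eef_pos: [460.7, -96.6, 99.3]
tcp_rot: [-3.141, -0.0, 1.903]
ft_force: [0.1, -0.0, -1.8]
opening: 0.481
grip_force: 30.0
```

```bash
python3 - <<'E'
from h import *
go(461,-97,35,108.7); wrist("w7",(461,-97),12,"tile")
d=np.load("top0.npz");im=d["color"];g=im[270:306,316:352].max(2);print(g[::4,::3])
E
```

```text
at [460.7 -96.6  99.3] 109.0 shift [-0.002  0.001  0.257] len 64 az 0.002
[456.8 -83.5  49.   19.4  19.1]
[[123 120 139 141 140 140 140 142 140 140 143 135]
 [142 140 140 142 142 138 125  85  67 141 141 141]
 [142 138 120  79  66  66  68  66  62 115 141 140]
 [144 112  67  67  65  67  66  67  65  72 143 141]
 [141 134  63  68  68  64  65  63  63  60 131 141]
 [141 142  91  65  65  65  64  65  66  64  76 143]
 [142 139 134  65  63  62  63  63  64  64  61 138]
 [139 140 142  78  62  59  59  80 117 138 142 143]
 [124 144 142 127 110 139 142 142 141 141 140 140]]
```

View pics/w7.png

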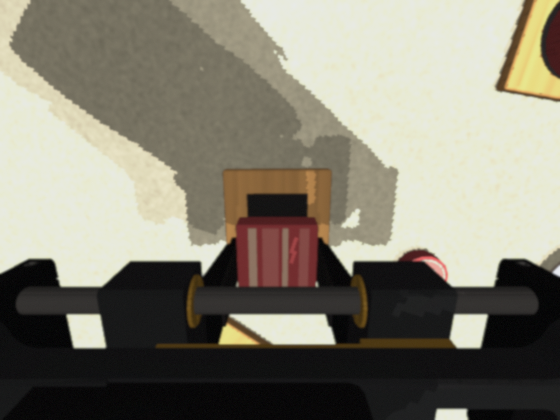

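The square slab (277,252) lies parallel to its outline, whose edge shows at (277,205). The estimated centre error is under 2 mm, so I'll lower it.

drive_tool([
  [[0.003,0.003,0.09,0,0,0,0],[0,0,0.08,0,0,0,0],[0,0,0.05,0,0,0,0],[0,0,0.025,0,0,0,0],[0,0,0.01,0,0,0,0]],
])

```text
t: 19.3
eef_pos: [461.3, -95.7, 35.5]
tcp_rot: [3.142, -0.0, 1.9]
ft_force: [0.5, 0.4, -1.2]
opening: 0.48
grip_force: 30.0
```

drive_tool([
  [[0,0,0.003,0,0,0,0],[0,0,0.002,0,0,0,0],[0,0,0,0,0,0,0]],
])

```text
t: 19.68
eef_pos: [461.3, -95.7, 34.6]
tcp_rot: [3.141, 0.0, 1.9]
ft_force: [-0.9, 1.1, -0.5]
opening: 0.483
grip_force: 30.0
```

drive_tool([
  [[0,0,0.003,0,0,0,0],[0,0,0,0,0,0,0]],
])

```text
t: 19.92
eef_pos: [461.4, -95.7, 33.9]
tcp_rot: [3.141, 0.0, 1.9]
ft_force: [-0.9, 0.0, 4.6]
opening: 0.48
grip_force: 30.0
```

drive_tool([
  [[0,0,0,0,0,0,1],[0,0,0,0,0,0,1],[0,0,0,0,0,0,1],[0,0,-0.06,0,0,0,1],[0,0,-0.2,0,0,0,1]],
])

```text
t: 20.55
eef_pos: [460.4, -95.4, 98.6]
tcp_rot: [-3.138, -0.003, 1.9]
ft_force: [0.6, -1.0, -0.3]
opening: 0.954
grip_force: 0.0
```

```bash
python3 - <<'E'
from h import *
go(599.5,-102,100,109)
E
```

```text
at [460.4 -95.4  98.6] 108.8 shift [-0.205  0.518 -0.006] len 139 az -0.001
```

drive_tool([
  [[-0.05,0.129,0,0,0,0,1],[-0.05,0.129,0,0,0,0,1],[-0.05,0.129,0,0,0,0,1],[-0.05,0.129,0,0,0,0,1],[0,0,0,0,0,0,1]],
])

```text
t: 21.18
eef_pos: [601.0, -101.3, 99.4]
tcp_rot: [3.14, 0.001, 1.9]
ft_force: [-2.0, 0.6, -0.8]
opening: 1.003
grip_force: 0.0
```

drive_tool([
  [[0,0,0,0,0,0,1]],
])

```text
t: 21.3
eef_pos: [598.6, -101.1, 99.0]
tcp_rot: [-3.141, -0.0, 1.9]
ft_force: [0.2, -0.0, 0.9]
opening: 0.996
grip_force: 0.0
```

```bash
python3 - <<'E'
from h import *
wrist("w8",(599,-102),8,"piece");go(599.5,-102,22.5,109)
E
```

```text
[ 598.9 -104.    45.7   43.4   84.6]
at [ 598.5 -101.2   99. ] 108.8 shift [-0.004  0.003  0.306] len 77 az -0.001
```

View pics/w8.png

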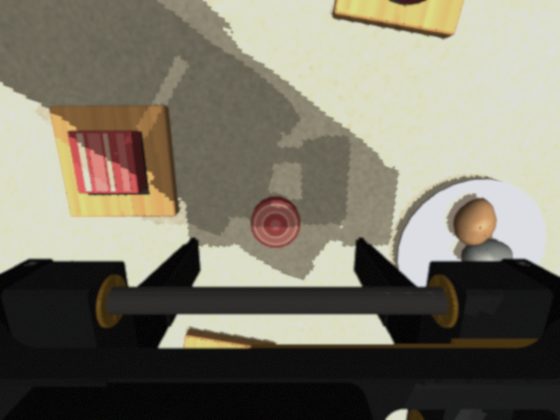

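The small round is centred at (275,222), well clear of the saucer at (470,235). The square sits centred on its felt at (108,162). I'll grip the small round.

drive_tool([
  [[-0.008,0,0.12,0,0,0,1],[0,0,0.1,0,0,0,1],[0,0,0.06,0,0,0,1],[0,0,0.026,0,0,0,1],[0,0,0,0,0,0,1]],
])

```text
t: 21.98
eef_pos: [600.1, -103.2, 22.3]
tcp_rot: [3.142, -0.0, 1.9]
ft_force: [0.2, -0.0, -0.5]
opening: 1.002
grip_force: 0.0
```

drive_tool([
  [[0,0,0,0,0,0,0],[0,0,0,0,0,0,0],[0,0,0,0,0,0,0],[0,0,0,0,0,0,0],[0,0,0,0,0,0,0]],
])

```text
t: 22.6
eef_pos: [600.2, -103.2, 22.1]
tcp_rot: [3.141, -0.0, 1.9]
ft_force: [0.2, 0.4, -0.2]
opening: 0.534
grip_force: 0.0
```

drive_tool([
  [[0,0,0,0,0,0,0],[0,0,0,0,0,0,0],[0,0,0,0,0,0,0]],
])

```text
t: 22.98
eef_pos: [600.1, -103.2, 22.1]
tcp_rot: [-3.142, -0.0, 1.9]
ft_force: [-0.1, 0.0, 0.8]
opening: 0.437
grip_force: 30.0
```

```bash
python3 - <<'E'
from h import *
go(463,-255.5,100,109)
E
```

```text
at [ 600.1 -103.2   22.1] 108.9 shift [-0.399 -0.716 -0.312] len 219 az -0.001
```

drive_tool([
  [[0,0,-0.07,0,0,0,0],[0,0,-0.12,0,0,0,0],[0,0,-0.12,0,0,0,0]],
])

```text
t: 23.35
eef_pos: [600.2, -103.2, 101.5]
tcp_rot: [3.141, 0.0, 1.9]
ft_force: [-0.1, 0.1, -1.2]
opening: 0.436
grip_force: 30.0
```

drive_tool([
  [[-0.08,-0.143,0,0,0,0,0],[-0.08,-0.143,0,0,0,0,0],[-0.08,-0.143,0,0,0,0,0],[-0.08,-0.143,0,0,0,0,0],[-0.08,-0.143,0,0,0,0,0]],
])

```text
t: 23.98
eef_pos: [462.6, -256.6, 100.8]
tcp_rot: [3.141, 0.001, 1.9]
ft_force: [-0.0, 0.0, -0.5]
opening: 0.433
grip_force: 30.0
```

drive_tool([
  [[0,0,0,0,0,0,0],[0,0,0,0,0,0,0]],
])

```text
t: 24.22
eef_pos: [463.7, -255.5, 100.3]
tcp_rot: [3.141, 0.001, 1.899]
ft_force: [0.8, -0.5, -0.0]
opening: 0.439
grip_force: 30.0
```

```bash
python3 - <<'E'
from h import *
go(463,-255.5,35.2,109); wrist("w9",(463,-255),12,"tile")
E
```

```text
at [ 463.7 -255.5  100.3] 108.8 shift [ 0.001 -0.003  0.261] len 65 az -0.001
[ 460.3 -249.    44.4   29.9   21.1]
```

View pics/w9.png

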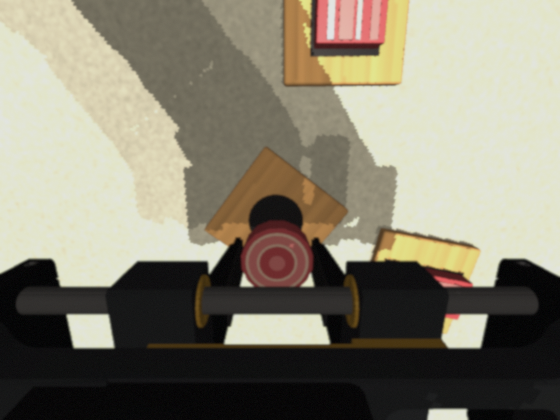

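The small round (277,257) is over its felt disc (276,220), and the estimate agrees within 1 mm. I'll lower it.

drive_tool([
  [[0,0,0.09,0,0,0,0],[0,0,0.08,0,0,0,0],[0,0,0.05,0,0,0,0],[0,0,0.028,0,0,0,0],[0,0,0.01,0,0,0,0]],
])

```text
t: 24.9
eef_pos: [463.5, -255.4, 35.0]
tcp_rot: [3.142, -0.0, 1.9]
ft_force: [-0.1, 0.5, -0.4]
opening: 0.434
grip_force: 30.0
```

drive_tool([
  [[0,0,0.003,0,0,0,0],[0,0,0.002,0,0,0,0],[0,0,0,0,0,0,0]],
])

```text
t: 25.28
eef_pos: [463.4, -255.7, 34.1]
tcp_rot: [3.141, 0.0, 1.9]
ft_force: [0.2, 0.2, -1.5]
opening: 0.431
grip_force: 30.0
```

drive_tool([
  [[0,0,0.003,0,0,0,0],[0,0,0,0,0,0,0]],
])

```text
t: 25.52
eef_pos: [463.4, -255.7, 34.0]
tcp_rot: [3.141, 0.001, 1.9]
ft_force: [-3.0, 0.5, 10.9]
opening: 0.436
grip_force: 30.0
```

drive_tool([
  [[0,0,0,0,0,0,1],[0,0,0,0,0,0,1],[0,0,0,0,0,0,1],[0,0,-0.06,0,0,0,1],[0,0,-0.2,0,0,0,1]],
])

```text
t: 26.15
eef_pos: [462.5, -255.1, 97.9]
tcp_rot: [-3.139, -0.003, 1.9]
ft_force: [0.7, -1.0, 0.4]
opening: 0.903
grip_force: 0.0
```

drive_tool([
  [[0,0,-0.2,0,0,0,1],[0,0,-0.2,0,0,0,1],[0,0,0,0,0,0,1]],
])

```text
t: 26.52
eef_pos: [464.2, -256.2, 202.4]
tcp_rot: [3.137, 0.006, 1.9]
ft_force: [0.0, 0.7, -0.4]
opening: 1.001
grip_force: 0.0
```

```bash
python3 - <<'E'
from h import *
from cell import env
for c in ["scene","top"]:
    p=env.read_camera(c);cv2.imwrite(f"pics/{c}9.png",p["color"])
    for n,a in dict(big=(623,107),small=(463,-255),obl=(604,-271),sq=(461,-97)).items():
        print(c,n,find((p["camera_matrix"],p["pose"],p["color"]),a,20,"piece"))
E
```

```text
scene big [619.  108.1  60.5  60.3  83.9]
scene small [ 459.5 -257.4   50.6   35.5   29. ]
scene obl [ 601.4 -270.7   78.5   42.4    7.3]
scene sq [456.6 -94.1  62.9  47.9  18.9]
top big [625.8 107.2  61.2  60.9   1.6]
top small [ 465.2 -251.7   85.4   85.    71.5]
top obl [ 604.3 -272.4   69.5   39.8    6.8]
top sq [ 457.  -107.    68.4   66.2  -69.8]
```

View pics/scene9.png

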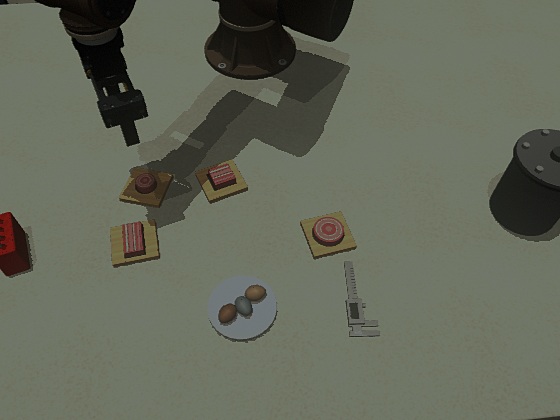

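The scene view shows all four pieces flat and centred on their outlines: small round (146,182), square (222,176), oblong (134,239) and big round (328,231). The saucer and caliper have not moved and the arm is clear. Handing in.

```bash
python3 -c "
from cell import env
print(env.job_done())"
```

```text
the job is handed in; nothing more can be done
None
```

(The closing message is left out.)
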